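Snug down the jar lid, then free the clamp latch

TASK

Screw the blue storage jar's lid down clockwise by its red cross-bar until the seal bites and it is snug, but do not overtighten it. Then throw the clamp's yellow latch lever up and over past centre so that its hook drops free of the keeper, and leave the lid snug and the latch open. Do not move or knock over the spice jar and the salt shaker beside it.

Things in the scene. Friction and masses are not known exactly. Their poses are not given: they have to be found in the camera images.
- lid_bar (a point): Centre of the red bar (104 mm along this point's x, 16 wide, 24 tall; round hub of radius 20 at its middle) across the aluminium screw lid of a blue jar, on the jar's upright axis. Push or grip it 30 to 48 mm from the axis. The lid's flat top is 18 mm below this point. Screwed down, the point is 126 mm above the table, and 1.9 mm higher per rad unscrewed. The jar is held fast.
- lid_thread (a joint): Turn of the lid on its thread, rad, growing clockwise from above (tightening): from -2.4..-1.2 at the start, turning with a steady drag of 0.22 N m, up to 0, where the lid is down on its seal and the thread goes no further.
- lid_snug (a joint): Further clockwise turn of the lid against the seal, rad, after lid_thread has come to 0 (0 until then). The torque jumps to 0.28 N m and rises by 0.9 N m per rad. Snug: 0.12 to 0.45 (0.39 to 0.68 N m, 10 to 17 N at 40 mm from the axis); over 0.5 is overtightened. Let go, the lid stays; beyond 0.3 it eases back to about 0.3.
- latch_lever (a joint): Angle of the yellow draw-latch lever, rad: 0 = latched, pointing along -x of lever_pivot and 50 degrees above level; 1.95 = thrown fully over, at its stop. It turns about a level axis through lever_pivot. A spring and its weight hold it shut (0.25 N m at 0, falling to nothing near the centre, 0.6 rad); beyond the centre they throw it open.
- lever_pivot (a point): Pivot of the latch lever, on the steel clamp beside the jar, 62 mm above the table. Axes: z up, x from the latched lever's side to the keeper (the way the lever is thrown). The jar's axis is 94 mm along +y and 18 mm along +x from here. The flat steel jaws under the lever end 49 mm above the table.
- lever_tip (a point): Rounded free end of the yellow lever (24 mm wide along the pivot axis, 5 mm thick, end bead 8 mm thick), 74 mm from the pivot. When latched it is 48 mm along -x and 57 mm above the pivot with open space beneath and in front of it, so that it can be pushed up and over along its arc about the pivot (towards +x), or pinched across its width.
- hook_end (a point): Middle of the cross wire of the steel hook (27 mm wide wire loop carried by the lever); when latched it lies behind the keeper, when free it has moved about 20 mm past it along the clamp's +x and dropped.
- latch_keeper (a point): Top of the keeper, a steel catch 6 mm thick and 20 mm wide on the far jaw, 54 mm along the clamp's +x from lever_pivot and 62 mm above the table.
- spice_jar_mid (a point): Centre of a loose spice jar with a black cap, 41 mm across and 105 mm tall, upright, half-way up; a bystander.
- salt_shaker_mid (a point): Centre of a loose clear salt shaker with a grey top, 44 mm across and 90 mm tall, upright, half-way up; a bystander.
Not all that is in view belongs to the job. What is shaped like the part that bears spice_jar_mid but pink or purple is not meant.

How it is judged:
By the outcome, as a careful person would: the job done as asked, in the order asked, and still so for the second after the job is handed in, with the robot touching nothing.
It also fails if it takes over 64 s, if anything falls off the work surface, if the arm or the gripper's body presses on something with over 40 N, if the wrist force passes 120 N, or if a joint passes its speed limit or range.

ROBOT

A 6-joint arm with a two-finger parallel gripper is mounted at the origin on a cart in front of the work surface, level with it; the furniture and walls round the work are solid. World frame = base frame: x ahead of the robot, y to its left, z up, the work surface at z = 0. Lengths are in mm, angles in rad, forces in N, time in s.
With the tool pointing down it reaches from about 275 to 750 mm from the base axis. Payload 10.2 kg.
Tool frame: the origin (TCP) lies midway between the tips of the shut fingers; the grasp point (between the pads) lies 19 mm behind it; z points along the fingers, y is the direction in which the jaws open and shut (so a half turn about z gives the same grasp; the last joint's range is limited). The gripper opens to 85 mm and grips with 20 to 120 N. Pads are 22 mm wide; open, the fingers measure 114 mm over their backs; the gripper's body (76 mm by 85 mm) begins 54 mm behind the grasp point. The pads swing forward as they close: fully open they stand 13 mm farther back than shut.
Start: joints at [1.093, 0.313, 1.498, -0, 1.331, -0.223], TCP at [132.34, 508.052, 231.294] pointing down, gripper open.
Joint ranges: [-2.94, 2.94], [-0.97, 2.17], [0.19, 2.56], [-1.23, 4.37], [0.02, 3.11], [-2.88, 2.88]. Speed limits (rad/s): [2.39, 2.39, 3.01, 3.14, 3.14, 3.14].

INTERFACE

Orientations are given as a unit quaternion [w, x, y, z].
In Python, from rig import sense, optics, ctrl gives the robot as it stands.
- The arm moves only by the tool play_rows, never from a script. Its argument "plan" is a list of rows, each a list of 7 numbers: the shift along the world's x, y, z in mm, then the turn, a rotation vector about the world's x, y, z in rad, then the opening, from -1 (shut) to 1 (fully open), so that 0 is half open. A call has 1 to 5 rows; each row shifts and turns the pose as measured when the row begins; what a row does not reach is not made up. A row lasts 1/12 s, in which the tool goes at most 41.7 mm and 7.16 degrees, less where a joint would pass 70% of its speed; a pose out of reach is approached as far as the arm can. A call is refused whole if a number of a shift passes 41.7 or a number of a turn 0.125, either way. A call with a gripper value outside its range is refused whole. The fingers move at their own pace and stop on an object; "grip_force" is the grip in N (left out, the last holds). Time passes only in rows, so rows that do not move let the fingers close. It gives the time, the measured TCP pose, the force and the opening at its end, in the units of the state.
- sense(): the state, without advancing time (a new reading comes with each control period).
- optics.capture(name): name is "side" or "top" or "wrist"; returns a dict with "img" (400x640x3 uint8, blue, green, red), "fx", "fy", "cx", "cy" (pixels), "world_to_cam" (4x4, takes a point from world to camera coordinates). Camera axes: x right, y up, looking along -z (the intrinsics and any distortion apply to the point x, -y, -z); pixel columns grow to the right and rows downward; lengths in mm; the calibration is good to about 2 mm. The wrist camera is an equidistant fisheye: a pixel r from the principal point sees the ray r / f radians off the axis. A picture is of the moment at which its call begins. There is no depth.
- ctrl.finish_job(): hands the job in, once; it reports no verdict.
The state is a dict: "time_s": time; "joints": joint angles; "dq": joint speeds; "tau": joint torques, N m; "eef_pos": TCP position; "ee_rot": TCP orientation; "force": force on the tool from outside, world axes, zero at the start; "wrist_torque": the same for the moment, N m; "grip_width": opening from 0.0 (shut) to 1.0 (fully open).
Only numpy, scipy, OpenCV 4.12 (cv2) and the standard library are available. Lean on these libraries where they do the work, as an engineer would, in place of code of your own. Each camera call takes 0.05 s, during which the arm holds its last target. There are 200 camera calls.

## Working session

There is one attempt and no reset: what is moved stays moved. The work goes in short steps, Python scripts to look and compute and a tool call to move; the robot and the scene stay as the last step left them, time stands still between calls to the robot, and variables do not carry over. Pictures are saved under pics/ and viewed, about 8 in all and at most 12, crops included, and the job is handed in when it is done.

Besides the shell and the picture viewer there is one more tool, called after "Emit:" in YAML: its name, and indented under it one key for each argument. play_rows: Moves the arm, as the interface text tells. Its arguments: {"type":"object","properties":{"plan":{"type":"array"},"grip_force":{"type":"number"}},"required":["plan"]}

```bash
mkdir -p pics; python3 - <<'E'
from rig import sense, optics, ctrl
import cv2,numpy as np
s=sense();print({k:np.round(v,3).tolist() for k,v in s.items()})
for n in("side","top"):
    c=optics.capture(n);cv2.imwrite(f"pics/{n}0.png",c["img"]);print(n,[c[k] for k in("fx","fy","cx","cy")],np.round(c["world_to_cam"],4).tolist(),[k for k in c])
E
```

```text
{'time_s': 0.0, 'joints': [1.093, 0.313, 1.498, 0.0, 1.331, -0.223], 'dq': [0.001, -0.001, 0.001, 0.001, -0.0, -0.001], 'tau': [0.0, -41.227, -25.974, -0.0, 0.004, 0.0], 'eef_pos': [132.197, 507.808, 230.742], 'ee_rot': [-0.0, 0.127, 0.992, -0.001], 'force': [-0.325, -0.028, -0.152], 'wrist_torque': [0.007, -0.031, -0.041], 'grip_width': 1.005}
side [506.04455561718686, 506.04455561718686, 319.7916025439262, 198.61785393228737] [[0.9212, -0.3885, 0.0191, -428.04], [0.1562, 0.4144, 0.8966, -271.9895], [-0.3563, -0.823, 0.4424, -616.462], [0.0, 0.0, 0.0, 1.0]] ['img', 'fx', 'fy', 'cx', 'cy', 'world_to_cam']
top [471.3741339427589, 471.3741339427589, 318.786365713172, 195.16003932755928] [[0.0088, -0.9996, 0.0259, 207.7356], [0.9806, 0.0137, 0.1954, -579.5113], [-0.1957, 0.0236, 0.9804, -920.4124], [0.0, 0.0, 0.0, 1.0]] ['img', 'fx', 'fy', 'cx', 'cy', 'world_to_cam']
```

View pics/side0.png

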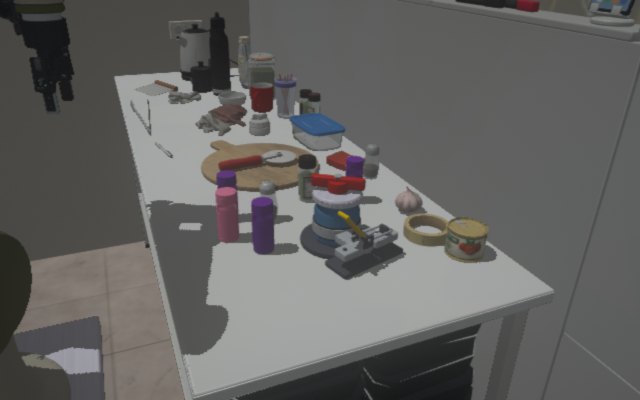

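View pics/top0.png

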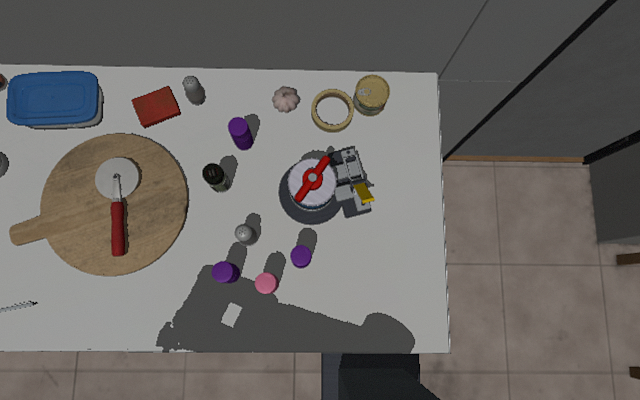

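The side view shows the jar at about (338,205), the yellow lever at (352,225), and the spice jar at (307,178). In the top view the lid hub is at about (313,177), the lever at (364,194), the spice jar at (214,175) and the salt shaker at (245,233). I'll zoom in on both.

```bash
cat > h.py <<'E'
import numpy as np,cv2
from rig import sense,optics,ctrl
def ray(c,u,v):
    M=np.array(c["world_to_cam"]);R=M[:3,:3];o=-R.T@M[:3,3]
    d=R.T@np.array([(u-c["cx"])/c["fx"],-(v-c["cy"])/c["fy"],-1]);return o,d
def atz(c,u,v,z):
    o,d=ray(c,u,v);return o+d*(z-o[2])/d[2]
def tri(rs):
    A=0;b=0
    for o,d in rs:
        d=d/np.linalg.norm(d);P=np.eye(3)-np.outer(d,d);A=A+P;b=b+P@o
    return np.linalg.solve(A,b)
def proj(c,p):
    M=np.array(c["world_to_cam"]);q=M[:3,:3]@np.array(p)+M[:3,3]
    return np.array([c["cx"]-c["fx"]*q[0]/q[2],c["cy"]+c["fy"]*q[1]/q[2]])
E
python3 - <<'E'
from h import *
a=cv2.imread("pics/top0.png")[130:250,230:390];b=cv2.imread("pics/side0.png")[150:280,280:440]
f=lambda i:cv2.resize(i,None,fx=5,fy=5,interpolation=cv2.INTER_CUBIC)
cv2.imwrite("pics/topz.png",f(a)[:600,:800]);b=cv2.resize(b[:120],None,fx=5,fy=5,interpolation=cv2.INTER_CUBIC);cv2.imwrite("pics/sidez.png",b)
c=optics.capture("top")
hsv=cv2.cvtColor(c["img"],cv2.COLOR_BGR2HSV)
m=((hsv[...,0]<8)|(hsv[...,0]>172))&(hsv[...,1]>170)&(hsv[...,2]>60)
m[:, :280]=0;m[:,350:]=0;m[:140]=0;m[215:]=0
v,u=np.nonzero(m);print("red px",u.mean(),v.mean(),len(u))
for z in(138,140,142): print(z,atz(c,u.mean(),v.mean(),z).round(1))
P=np.array([atz(c,x,y,140)[:2] for x,y in zip(u,v)]);w,V=np.linalg.eigh(np.cov(P.T));print(V[:,1],np.degrees(np.arctan2(V[1,1],V[0,1])))
print("spice",atz(c,213,171,105),"salt",atz(c,245,231,90))
E
```

```text
red px 312.1392649903288 178.79110251450678 517
138 [592.  229.2 138. ]
140 [591.5 229.3 140. ]
142 [591.  229.3 142. ]
[-0.83123601  0.55591969] 146.2259158798412
spice [612.58252881 424.12015358 105.        ] salt [496.61404342 358.72344835  90.        ]
```

View pics/topz.png

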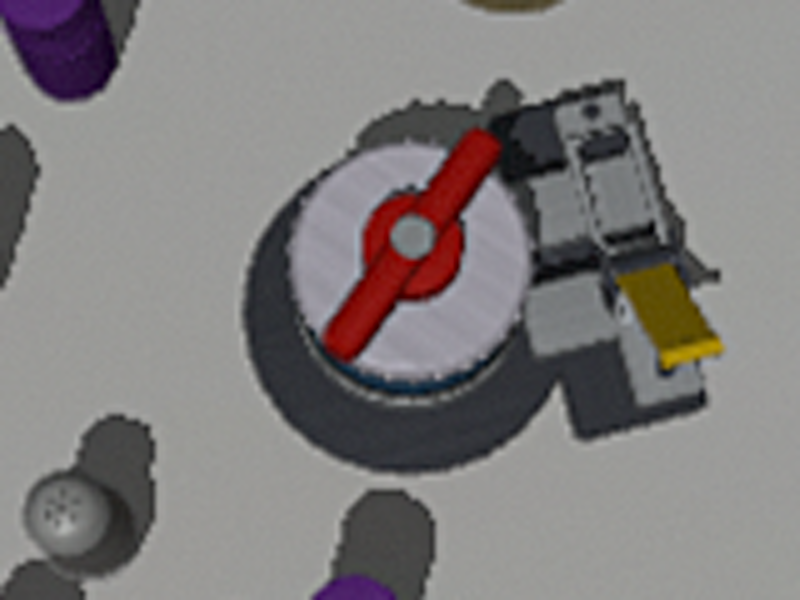

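View pics/sidez.png

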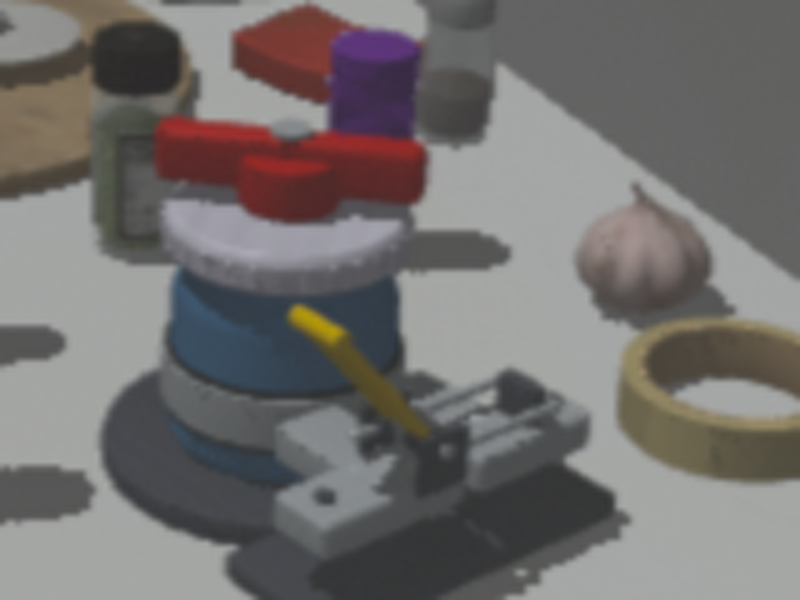

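The top zoom shows the bar ends at about (327,158) and (298,200) in full-image pixels and the lever tip bead at about (368,200). In the side zoom the bead is at about (343,215). I'll start moving towards the near-left end of the bar and fit the clamp yaw at the same time.

Emit:
play_rows:
  plan:
    - [36,-21,0,0,0,-0.03,1]
    - [36,-21,0,0,0,-0.03,1]
    - [36,-21,0,0,0,-0.03,1]
    - [36,-21,0,0,0,-0.03,1]
    - [36,-21,0,0,0,-0.03,1]

```text
time_s: 0.57
eef_pos: [309.3, 402.1, 229.9]
ee_rot: [-0.001, 0.197, 0.98, -0.001]
force: [0.4, 0.6, 0.6]
grip_width: 0.999
```

Emit:
play_rows:
  plan:
    - [36,-21,0,0,0,-0.03,1]
    - [36,-21,0,0,0,-0.03,1]
    - [36,-21,0,0,0,-0.03,1]
    - [36,-21,0,0,0,-0.03,0.2]
    - [36,-21,0,0,0,-0.03,0.2]

```text
time_s: 0.98
eef_pos: [488.1, 294.8, 229.3]
ee_rot: [-0.002, 0.274, 0.962, -0.001]
force: [-0.1, 1.1, -0.2]
grip_width: 0.751
```

```bash
cat >> h.py <<'E'
def st():
    s=sense();q=np.array(s["ee_rot"]);w,x,y,z=q
    yv=np.array([2*(x*y-w*z),1-2*(x*x+z*z),2*(y*z+w*x)]);zv=np.array([2*(x*z+w*y),2*(y*z-w*x),1-2*(x*x+y*y)])
    print("t",round(s["time_s"],2),"p",np.round(s["eef_pos"],1),"yawY",round(np.degrees(np.arctan2(yv[1],yv[0])),1),"z",zv.round(3),"F",np.round(s["force"],1),"M",np.round(s["wrist_torque"],2),"g",round(s["grip_width"],3),"j",np.round(s["joints"],2));return s
E
python3 - <<'E'
from h import *
st()
T=optics.capture("top");S=optics.capture("side")
tip=tri([ray(T,368,199.5),ray(S,343,215)]);print("tip tri",tip.round(1))
J=np.array([591.5,229.4])
for th in range(-5,30,5):
    a=np.radians(th);R=np.array([[np.cos(a),-np.sin(a)],[np.sin(a),np.cos(a)]])
    p=J-R@[18,94];t=p+R@[-48,0];k=p+R@[54,0]
    print(th,"piv",p.round(1),"tip",t.round(1),"T",proj(T,[*t,119]).round(1),"S",proj(S,[*t,119]).round(1),"keepT",proj(T,[*k,62]).round(1))
print("bar side",proj(S,[*J,129]))
for r in(52,-52):print(proj(S,[*(J+r*np.array([-.831,.556])),129]))
E
```

```text
t 0.98 p [488.1 294.8 229.3] yawY 58.2 z [-0.005 -0.001 -1.   ] F [-0.1  1.1 -0.2] M [ 0.04 -0.02 -0.02] g 0.751 j [ 0.34  0.42  1.36  0.    1.37 -0.68]
tip tri [556.5 121.  119.5]
-5 piv [565.4 137.3] tip [517.6 141.5] T [357.4 219.6] S [317.5 213.7] keepT [358.4 175.1]
0 piv [573.5 135.4] tip [525.5 135.4] T [360.6 215.6] S [323.2 214.5] keepT [357.1 171.2]
5 piv [581.8 134.2] tip [533.9 130. ] T [363.3 211.2] S [329.  215.1] keepT [355.4 167.4]
10 piv [590.1 133.7] tip [542.8 125.4] T [365.7 206.7] S [334.9 215.4] keepT [353.3 163.8]
15 piv [598.4 133.9] tip [552.1 121.5] T [367.6 202. ] S [340.7 215.5] keepT [351.  160.4]
20 piv [606.7 134.9] tip [561.6 118.5] T [369.1 197.2] S [346.6 215.4] keepT [348.4 157.1]
25 piv [614.9 136.6] tip [571.4 116.3] T [370.2 192.2] S [352.3 215. ] keepT [345.5 154.1]
bar side [335.73998127 182.2049283 ]
[308.89935588 179.60964911]
[363.05501727 184.84607931]
```

Emit:
play_rows:
  plan:
    - [36,-21,0,0,0,-0.035,0.2]
    - [36,-22,0,0,0,0,0.2]
    - [0,0,-35,0,0,0,0.2]
    - [0,0,-30,0,0,0,0.2]
    - [0,0,0,0,0,0,0.2]

```text
time_s: 1.5
eef_pos: [562.0, 249.9, 161.9]
ee_rot: [-0.001, 0.295, 0.956, -0.0]
force: [-1.2, -0.5, -1.1]
grip_width: 0.602
```

```bash
python3 - <<'E'
from h import *
st()
i=optics.capture("wrist")["img"];t=optics.capture("top")["img"][130:250,230:390]
cv2.imwrite("pics/w1.png",np.vstack([i,cv2.resize(t,(640,480))])[:,:][:880:2,::1][:440] if 0 else np.hstack([cv2.resize(i,(400,250)),cv2.resize(t,(333,250))]))
E
```

```text
t 1.5 p [562.  249.9 161.9] yawY 55.7 z [-0.002 -0.    -1.   ] F [-1.2 -0.5 -1.1] M [-0.07 -0.03  0.05] g 0.602 j [ 0.23  0.57  1.3   0.    1.27 -0.74]
```

View pics/w1.png

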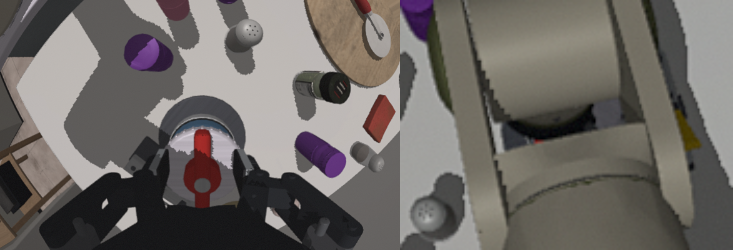

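The wrist view shows the bar running vertically and centred between the open fingers at x≈202 (hub at about (202,175)). I'll lower and grip lightly.

Emit:
play_rows:
  plan:
    - [-1.5,1,-25,0,0,0,0.2]
    - [-1,0.7,-20,0,0,0,0.0]
    - [0,0,0,0,0,0,-0.5]
    - [0,0,0,0,0,0,-1]
    - [0,0,0,0,0,0,-1]
  grip_force: 25

```text
time_s: 2.02
eef_pos: [561.9, 255.1, 132.0]
ee_rot: [0.007, 0.292, 0.956, 0.003]
force: [2.5, -7.7, -12.1]
grip_width: 0.181
```

Emit:
play_rows:
  plan:
    - [0,0,0,0,0,0,-1]
    - [0,0,0,0,0,0,-1]

```text
time_s: 2.18
eef_pos: [561.3, 253.8, 132.7]
ee_rot: [0.006, 0.293, 0.956, 0.002]
force: [2.1, -3.2, -15.0]
grip_width: 0.18
```

```bash
python3 -c "
from h import *
st()"
```

```text
t 2.18 p [561.3 253.8 132.7] yawY 56.0 z [ 0.013 -0.001 -1.   ] F [  2.1  -3.2 -15. ] M [-0.24 -0.29 -0.24] g 0.18 j [ 0.24  0.59  1.34 -0.    1.19 -0.74]
```

Emit:
play_rows:
  plan:
    - [0,0,0,0,0,0,0]
    - [0,0,0,0,0,0,0]
    - [0,0,0,0,0,0,0]

```text
time_s: 2.43
eef_pos: [562.7, 254.9, 137.6]
ee_rot: [0.009, 0.292, 0.956, 0.004]
force: [-0.2, 1.1, 0.3]
grip_width: 0.501
```

```bash
python3 -c "
from h import *
st()"
```

```text
t 2.43 p [562.7 254.9 137.6] yawY 56.0 z [ 0.02   0.001 -1.   ] F [-0.2  1.1  0.3] M [ 0.02 -0.   -0.06] g 0.501 j [ 0.24  0.59  1.34 -0.    1.2  -0.74]
```

Emit:
play_rows:
  plan:
    - [-2.5,-2.5,-10,0,0.02,0,0]
    - [0,0,-8,0,0,0,0]
    - [0,0,-2,0,0,0,0]
    - [0,0,0,0,0,0,0]

```text
time_s: 2.77
eef_pos: [561.1, 253.2, 118.9]
ee_rot: [0.001, 0.292, 0.957, 0.002]
force: [0.1, 0.7, 0.4]
grip_width: 0.501
```

```bash
python3 -c "
from h import *
st()"
```

```text
t 2.77 p [561.1 253.2 118.9] yawY 56.1 z [ 0.003  0.003 -1.   ] F [0.1 0.7 0.4] M [-0.03  0.01  0.02] g 0.501 j [ 0.23  0.61  1.35  0.    1.18 -0.75]
```

Emit:
play_rows:
  plan:
    - [0,0,0,0,0,0,-0.3]
    - [0,0,0,0,0,0,-0.5]
    - [0,0,0,0,0,0,-0.55]
    - [0,0,0,0,0,0,-0.58]
  grip_force: 20

```text
time_s: 3.1
eef_pos: [561.0, 253.3, 118.6]
ee_rot: [0.001, 0.292, 0.957, 0.002]
force: [0.4, 0.2, -0.1]
grip_width: 0.21
```

```bash
python3 -c "
from h import *
st()"
```

```text
t 3.1 p [561.  253.3 118.6] yawY 56.1 z [ 0.003  0.003 -1.   ] F [ 0.4  0.2 -0.1] M [ 0.01  0.02 -0.  ] g 0.21 j [ 0.23  0.61  1.35  0.    1.18 -0.75]
```

```bash
cat >> h.py <<'E'
C=np.array([593,229.5])
def arc(step=.12,n=5,yaw_off=-90):
    s=st();p=np.array(s["eef_pos"]);d=p[:2]-C;ph=np.arctan2(d[1],d[0]);F=np.array(s["force"]);M=s["wrist_torque"]
    print("phi",np.degrees(ph).round(1),"r",np.hypot(*d).round(1),"rxF Nm",round((d[0]*F[1]-d[1]*F[0])/1000,3),"Ft",round(F[0]*np.sin(ph)-F[1]*np.cos(ph),1))
    for i in range(n):
        q=C+40*np.array([np.cos(ph-step*(i+1)),np.sin(ph-step*(i+1))]);print((q-p[:2]).round(1),-step);p=np.r_[q,p[2]]
E
python3 -c "
from h import *
arc(.12,20)"
```

```text
t 3.1 p [561.  253.3 118.6] yawY 56.1 z [ 0.003  0.003 -1.   ] F [ 0.4  0.2 -0.1] M [ 0.01  0.02 -0.  ] g 0.21 j [ 0.23  0.61  1.35  0.    1.18 -0.75]
phi 143.3 r 39.9 rxF Nm -0.017 Ft 0.4
[3.  3.8] -0.12
[3.5 3.3] -0.12
[3.9 2.8] -0.12
[4.2 2.3] -0.12
[4.4 1.8] -0.12
[4.6 1.3] -0.12
[4.7 0.7] -0.12
[4.8 0.1] -0.12
[ 4.8 -0.4] -0.12
[ 4.7 -1. ] -0.12
[ 4.5 -1.6] -0.12
[ 4.3 -2.1] -0.12
[ 4.  -2.6] -0.12
[ 3.7 -3.1] -0.12
[ 3.3 -3.5] -0.12
[ 2.9 -3.8] -0.12
[ 2.4 -4.2] -0.12
[ 1.9 -4.4] -0.12
[ 1.3 -4.6] -0.12
[ 0.8 -4.7] -0.12
```

Emit:
play_rows:
  plan:
    - [3,3.8,-0.2,0,0,-0.12,-0.58]
    - [3.5,3.3,-0.2,0,0,-0.12,-0.58]
    - [3.9,2.8,-0.2,0,0,-0.12,-0.58]
    - [4.2,2.3,-0.2,0,0,-0.12,-0.58]
    - [4.4,1.8,-0.2,0,0,-0.12,-0.58]

```text
time_s: 3.52
eef_pos: [577.1, 265.7, 117.4]
ee_rot: [-0.002, 0.57, 0.822, -0.003]
force: [-5.0, -1.9, 1.9]
grip_width: 0.213
```

```bash
python3 -c "
from h import *
arc()"
```

```text
t 3.52 p [577.1 265.7 117.4] yawY 20.6 z [-0.007 -0.003 -1.   ] F [-5.  -1.9  1.9] M [-0.18  0.78  0.06] g 0.213 j [ 0.25  0.66  1.27 -0.    1.22 -0.11]
phi 113.7 r 39.5 rxF Nm 0.21 Ft -5.3
[4.3 2.1] -0.12
[4.7 1.1] -0.12
[4.8 0.5] -0.12
[ 4.8 -0. ] -0.12
[ 4.8 -0.6] -0.12
```

Emit:
play_rows:
  plan:
    - [5,2.4,-0.2,0,0,-0.08,-0.58]
    - [5.3,1.4,-0.2,0,0,-0.1,-0.58]
    - [5.4,0.6,-0.2,0,0,-0.11,-0.58]
    - [5.4,0,-0.2,0,0,-0.11,-0.58]
    - [5.4,-0.6,-0.2,0,0,-0.11,-0.58]

```text
time_s: 3.93
eef_pos: [600.2, 269.8, 116.1]
ee_rot: [-0.007, 0.767, 0.642, -0.007]
force: [-5.2, -2.3, 1.4]
grip_width: 0.209
```

```bash
python3 -c "
from h import *
arc()"
```

```text
t 3.93 p [600.2 269.8 116.1] yawY -10.1 z [-0.02   0.001 -1.   ] F [-5.2 -2.3  1.4] M [-0.07  0.77  0.07] g 0.209 j [0.24 0.71 1.18 0.01 1.27 0.42]
phi 79.8 r 40.9 rxF Nm 0.194 Ft -4.7
[ 4.5 -2. ] -0.12
[ 4.5 -1.7] -0.12
[ 4.3 -2.2] -0.12
[ 4.  -2.7] -0.12
[ 3.6 -3.2] -0.12
```

Emit:
play_rows:
  plan:
    - [5,-2.2,-0.2,0,-0.015,-0.11,-0.58]
    - [5,-2,-0.2,0,-0.01,-0.11,-0.58]

```text
time_s: 4.1
eef_pos: [609.3, 267.1, 115.8]
ee_rot: [-0.001, 0.835, 0.55, 0.002]
force: [-4.6, 0.4, 1.3]
grip_width: 0.207
```

```bash
python3 -c "
from h import *
arc()"
```

```text
t 4.1 p [609.3 267.1 115.8] yawY -23.3 z [ 0.002  0.005 -1.   ] F [-4.6  0.4  1.3] M [0.24 0.84 0.13] g 0.207 j [0.24 0.72 1.17 0.   1.25 0.64]
phi 66.6 r 40.9 rxF Nm 0.18 Ft -4.4
[ 3.9 -3. ] -0.12
[ 4.  -2.7] -0.12
[ 3.6 -3.1] -0.12
[ 3.2 -3.5] -0.12
[ 2.8 -3.9] -0.12
```

Emit:
play_rows:
  plan:
    - [4.4,-3.1,-0.2,0,0,-0.11,-0.58]
    - [4.4,-3,-0.2,0,0,-0.11,-0.58]

```text
time_s: 4.27
eef_pos: [616.7, 263.0, 115.6]
ee_rot: [-0.003, 0.893, 0.45, 0.002]
force: [-3.6, 2.7, -0.5]
grip_width: 0.212
```

```bash
python3 -c "
from h import *
arc()"
```

```text
t 4.27 p [616.7 263.  115.6] yawY -36.5 z [ 0.001  0.007 -1.   ] F [-3.6  2.7 -0.5] M [0.48 0.75 0.05] g 0.212 j [0.23 0.73 1.15 0.01 1.26 0.86]
phi 54.7 r 41.0 rxF Nm 0.184 Ft -4.5
[ 3.2 -3.8] -0.12
[ 3.4 -3.4] -0.12
[ 2.9 -3.8] -0.12
[ 2.4 -4.1] -0.12
[ 1.9 -4.4] -0.12
```

Emit:
play_rows:
  plan:
    - [3.6,-4.2,-0.2,0,0,-0.1,-0.58]
    - [3.6,-4,-0.2,0,0,-0.1,-0.58]

```text
time_s: 4.43
eef_pos: [623.0, 257.4, 115.4]
ee_rot: [-0.005, 0.935, 0.355, 0.002]
force: [-2.5, 5.1, -0.2]
grip_width: 0.209
```

```bash
python3 -c "
from h import *
arc()"
```

```text
t 4.43 p [623.  257.4 115.4] yawY -48.5 z [ 0.     0.011 -1.   ] F [-2.5  5.1 -0.2] M [ 0.79  0.44 -0.01] g 0.209 j [0.21 0.74 1.14 0.01 1.27 1.06]
phi 42.9 r 40.9 rxF Nm 0.223 Ft -5.4
[ 2.4 -4.3] -0.12
[ 2.6 -4. ] -0.12
[ 2.1 -4.3] -0.12
[ 1.5 -4.5] -0.12
[ 1.  -4.7] -0.12
```

Emit:
play_rows:
  plan:
    - [2.8,-4.5,-0.2,-0.01,0,-0.1,-0.58]
    - [2.8,-4.4,-0.2,0,0,-0.1,-0.58]

```text
time_s: 4.6
eef_pos: [628.0, 251.0, 115.1]
ee_rot: [-0.003, 0.967, 0.255, 0.001]
force: [-2.8, 4.8, -1.9]
grip_width: 0.214
```

```bash
python3 -c "
from h import *
arc()"
```

```text
t 4.6 p [628.  251.  115.1] yawY -60.4 z [ 0.001  0.005 -1.   ] F [-2.8  4.8 -1.9] M [0.76 0.34 0.04] g 0.214 j [0.21 0.74 1.13 0.01 1.27 1.26]
phi 31.6 r 41.1 rxF Nm 0.23 Ft -5.6
[ 1.3 -4.8] -0.12
[ 1.7 -4.5] -0.12
[ 1.2 -4.6] -0.12
[ 0.6 -4.8] -0.12
[ 0.1 -4.8] -0.12
```

Emit:
play_rows:
  plan:
    - [1.7,-5,-0.2,-0.005,0,-0.1,-0.58]
    - [1.8,-4.8,-0.2,0,0,-0.1,-0.58]

```text
time_s: 4.77
eef_pos: [631.5, 243.9, 114.8]
ee_rot: [-0.002, 0.988, 0.153, 0.001]
force: [-0.7, 6.0, -1.9]
grip_width: 0.211
```

```bash
python3 -c "
from h import *
arc()"
```

```text
t 4.77 p [631.5 243.9 114.8] yawY -72.4 z [ 0.002  0.005 -1.   ] F [-0.7  6.  -1.9] M [0.87 0.06 0.05] g 0.211 j [0.19 0.74 1.12 0.   1.27 1.46]
phi 20.5 r 41.1 rxF Nm 0.241 Ft -5.9
[ 0.4 -5. ] -0.12
[ 0.9 -4.7] -0.12
[ 0.3 -4.8] -0.12
[-0.3 -4.8] -0.12
[-0.9 -4.7] -0.12
```

Emit:
play_rows:
  plan:
    - [0.8,-5,-0.2,-0.005,0,-0.1,-0.58]
    - [0.9,-5,-0.2,0,0,-0.1,-0.58]

```text
time_s: 4.93
eef_pos: [633.5, 236.5, 114.7]
ee_rot: [-0.002, 0.999, 0.049, 0.003]
force: [-0.5, 7.7, -1.6]
grip_width: 0.21
```

```bash
python3 -c "
from h import *
arc()"
```

```text
t 4.93 p [633.5 236.5 114.7] yawY -84.4 z [ 0.005  0.004 -1.   ] F [-0.5  7.7 -1.6] M [ 1.11 -0.    0.12] g 0.21 j [0.18 0.74 1.13 0.   1.26 1.65]
phi 9.9 r 41.1 rxF Nm 0.315 Ft -7.7
[-0.5 -5. ] -0.12
[-0.  -4.8] -0.12
[-0.6 -4.8] -0.12
[-1.2 -4.7] -0.12
[-1.7 -4.5] -0.12
```

Emit:
play_rows:
  plan:
    - [0.2,-4,-0.1,0,0,-0.08,-0.58]
    - [0,0,0,0,0,0,-0.58]

```text
time_s: 5.1
eef_pos: [633.9, 233.9, 114.7]
ee_rot: [-0.004, 1.0, 0.005, 0.003]
force: [0.4, -1.7, -0.8]
grip_width: 0.212
```

```bash
python3 -c "
from h import *
arc()"
```

```text
t 5.1 p [633.9 233.9 114.7] yawY -89.4 z [ 0.007  0.007 -1.   ] F [ 0.4 -1.7 -0.8] M [-0.27 -0.11  0.19] g 0.212 j [0.18 0.74 1.13 0.01 1.26 1.74]
phi 6.2 r 41.1 rxF Nm -0.069 Ft 1.7
[-0.9 -4.9] -0.12
[-0.3 -4.8] -0.12
[-0.9 -4.7] -0.12
[-1.5 -4.6] -0.12
[-2.  -4.4] -0.12
```

Emit:
play_rows:
  plan:
    - [-0.4,-4,0,0,0,-0.06,-0.58]

```text
time_s: 5.18
eef_pos: [633.9, 231.1, 114.9]
ee_rot: [-0.004, 1.0, -0.024, 0.004]
force: [5.1, 7.3, -2.0]
grip_width: 0.209
```

```bash
python3 -c "
from h import *
arc()"
```

```text
t 5.18 p [633.9 231.1 114.9] yawY -92.7 z [ 0.009  0.009 -1.   ] F [ 5.1  7.3 -2. ] M [ 1.36 -0.78  0.14] g 0.209 j [0.17 0.73 1.14 0.01 1.26 1.79]
phi 2.3 r 40.9 rxF Nm 0.292 Ft -7.1
[-1.  -4.8] -0.12
[-0.7 -4.8] -0.12
[-1.2 -4.6] -0.12
[-1.8 -4.5] -0.12
[-2.3 -4.2] -0.12
```

Emit:
play_rows:
  plan:
    - [-0.6,-4,0,-0.005,0,-0.08,-0.58]

```text
time_s: 5.27
eef_pos: [633.9, 228.3, 115.1]
ee_rot: [-0.003, 0.998, -0.064, 0.006]
force: [5.7, 7.1, -3.6]
grip_width: 0.208
```

```bash
python3 -c "
from h import *
arc()"
```

```text
t 5.27 p [633.9 228.3 115.1] yawY -97.3 z [ 0.012  0.005 -1.   ] F [ 5.7  7.1 -3.6] M [ 1.12 -0.86  0.28] g 0.208 j [0.17 0.73 1.15 0.   1.25 1.87]
phi -1.6 r 40.9 rxF Nm 0.297 Ft -7.3
[-1.3 -4.8] -0.12
[-1.  -4.7] -0.12
[-1.5 -4.5] -0.12
[-2.1 -4.3] -0.12
[-2.6 -4. ] -0.12
```

Emit:
play_rows:
  plan:
    - [0,0,0,0,0.01,0.06,-0.5]
    - [0,0,0,0,0,0,-0.5]

```text
time_s: 5.43
eef_pos: [633.9, 228.7, 115.4]
ee_rot: [-0.003, 0.999, -0.033, 0.001]
force: [0.0, 0.1, -0.3]
grip_width: 0.246
```

```bash
python3 -c "
from h import *
arc()"
```

```text
t 5.43 p [633.9 228.7 115.4] yawY -93.8 z [ 0.002  0.006 -1.   ] F [ 0.   0.1 -0.3] M [-0.06  0.04  0.03] g 0.246 j [0.17 0.74 1.14 0.01 1.27 1.81]
phi -1.2 r 40.9 rxF Nm 0.005 Ft -0.1
[-1.3 -4.8] -0.12
[-1.  -4.7] -0.12
[-1.5 -4.6] -0.12
[-2.  -4.3] -0.12
[-2.5 -4.1] -0.12
```

Emit:
play_rows:
  plan:
    - [0,-2.5,0,0,0,0,-0.5]

```text
time_s: 5.52
eef_pos: [633.9, 226.5, 115.4]
ee_rot: [-0.003, 0.999, -0.033, 0.001]
force: [0.7, 6.0, 1.4]
grip_width: 0.251
```

```bash
python3 -c "
from h import *
arc()"
```

```text
t 5.52 p [633.9 226.5 115.4] yawY -93.8 z [ 0.002  0.006 -1.   ] F [0.7 6.  1.4] M [ 0.91 -0.08  0.03] g 0.251 j [0.17 0.74 1.14 0.01 1.26 1.8 ]
phi -4.1 r 41.0 rxF Nm 0.246 Ft -6.0
[-1.6 -4.7] -0.12
[-1.2 -4.6] -0.12
[-1.7 -4.5] -0.12
[-2.3 -4.2] -0.12
[-2.8 -3.9] -0.12
```

Emit:
play_rows:
  plan:
    - [0,-1.5,0,0,0,0,-0.5]

```text
time_s: 5.6
eef_pos: [633.9, 226.1, 115.6]
ee_rot: [-0.004, 0.999, -0.033, 0.001]
force: [1.1, 8.8, 0.4]
grip_width: 0.249
```

```bash
python3 -c "
from h import *
arc(n=0)"
```

```text
t 5.6 p [633.9 226.1 115.6] yawY -93.7 z [ 0.003  0.008 -1.   ] F [1.1 8.8 0.4] M [ 1.57 -0.15  0.12] g 0.249 j [0.17 0.73 1.14 0.01 1.26 1.8 ]
phi -4.8 r 41.0 rxF Nm 0.362 Ft -8.8
```

Emit:
play_rows:
  plan:
    - [0,-2.2,0,0,0,0,-0.5]

```text
time_s: 5.68
eef_pos: [633.8, 225.6, 115.7]
ee_rot: [-0.006, 0.999, -0.032, 0.002]
force: [0.7, 10.7, -0.9]
grip_width: 0.249
```

```bash
python3 -c "
from h import *
arc(n=0)"
```

```text
t 5.68 p [633.8 225.6 115.7] yawY -93.7 z [ 0.004  0.012 -1.   ] F [ 0.7 10.7 -0.9] M [ 1.77 -0.29  0.14] g 0.249 j [0.16 0.73 1.14 0.01 1.26 1.8 ]
phi -5.5 r 41.0 rxF Nm 0.438 Ft -10.7
```

Emit:
play_rows:
  plan:
    - [0,1,0,0,0,0,0]
    - [0,0,0,0,0,0,0]
    - [0,0,25,0,0,0.0,0]
    - [0,0,35,0,0,0.1,0]
    - [-5,-5,30,0,0,0.1,0]

```text
time_s: 6.1
eef_pos: [625.4, 220.4, 200.5]
ee_rot: [-0.004, 0.998, 0.069, -0.006]
force: [-0.1, -0.6, -0.2]
grip_width: 0.504
```

Emit:
play_rows:
  plan:
    - [-27,-28,0,0,0,0.1,-0.5]
    - [-27,-28,0,0,0,0.07,-1]
    - [-27,-28,0,0,0,0,-1]
    - [-27,-28,0,0,0,0,-1]
    - [0,0,0,0,0,0,-1]

```text
time_s: 6.52
eef_pos: [514.8, 103.8, 208.2]
ee_rot: [-0.001, 0.987, 0.162, 0.001]
force: [0.4, -0.0, -0.6]
grip_width: -0.001
```

```bash
python3 - <<'E'
from h import *
s=st();p=np.array(s["eef_pos"]);print("to start",np.array([521,109])-p[:2])
T=optics.capture("top");S=optics.capture("side")
a=T["img"][130:250,230:390];b=S["img"][150:270,280:440]
cv2.imwrite("pics/m2.png",np.hstack([cv2.resize(a,(400,300)),cv2.resize(b,(400,300))]))
E
```

```text
t 6.52 p [514.8 103.8 208.2] yawY -71.4 z [ 0.002  0.003 -1.   ] F [ 0.4 -0.  -0.6] M [0.03 0.04 0.01] g -0.001 j [-0.03  0.33  1.54  0.    1.27  1.22]
to start [6.19455576 5.19995927]
```

View pics/m2.png

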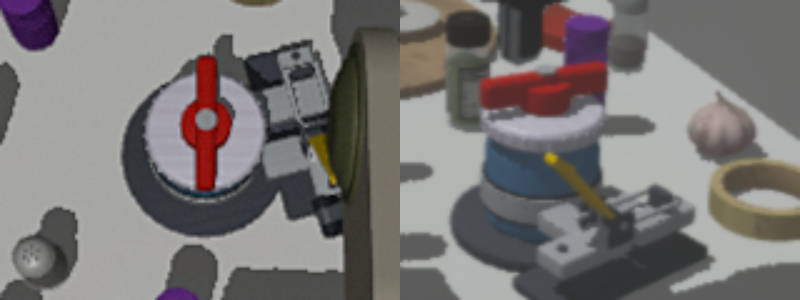

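The bar has turned to nearly 0°, so the total is about 2.55 rad. The thread is at most 2.4 rad, so it is past the bite, and the torque reached about 0.58 N m. The latch is still shut, with its tip at about (550,158) in the right panel. Next I'll lower the shut fingers behind the lever tip.

Emit:
play_rows:
  plan:
    - [2,3,-25,0,0,-0.02,-1]
    - [2,3,-25,0,0,0,-1]
    - [0,0,-25,0,0,0,-1]
    - [0,0,-22,0,0,0,-1]
    - [0,0,0,0,0,0,-1]

```text
time_s: 7.03
eef_pos: [528.2, 114.5, 111.0]
ee_rot: [-0.0, 0.988, 0.152, 0.009]
force: [-1.2, -0.8, -0.8]
grip_width: -0.001
```

```bash
python3 - <<'E'
from h import *
s=st();d=np.array(s["eef_pos"])[:2]-[602.2,134.3];a=np.radians(17.3);print("clamp xy",d@[np.cos(a),np.sin(a)],d@[-np.sin(a),np.cos(a)])
c=optics.capture("top");hsv=cv2.cvtColor(c["img"],cv2.COLOR_BGR2HSV)
m=((hsv[...,0]<8)|(hsv[...,0]>172))&(hsv[...,1]>170)&(hsv[...,2]>60)
m[:, :280]=0;m[:,350:]=0;m[:140]=0;m[215:]=0
v,u=np.nonzero(m);P=np.array([atz(c,x,y,138)[:2] for x,y in zip(u,v)]);w,V=np.linalg.eigh(np.cov(P.T));print(P.mean(0),np.degrees(np.arctan2(V[1,1],V[0,1])))
b=optics.capture("side")["img"][150:270,280:440];cv2.imwrite("pics/m3.png",cv2.resize(b,(800,600)))
E
```

```text
t 7.03 p [528.2 114.5 111. ] yawY -72.5 z [ 0.017  0.003 -1.   ] F [-1.2 -0.8 -0.8] M [ 0.03  0.1  -0.01] g -0.001 j [-0.01  0.46  1.62  0.    1.04  1.26]
clamp xy -76.55019054655092 3.1457366865944927
[591.3836483  229.28520044] -179.89377150013595
```

View pics/m3.png

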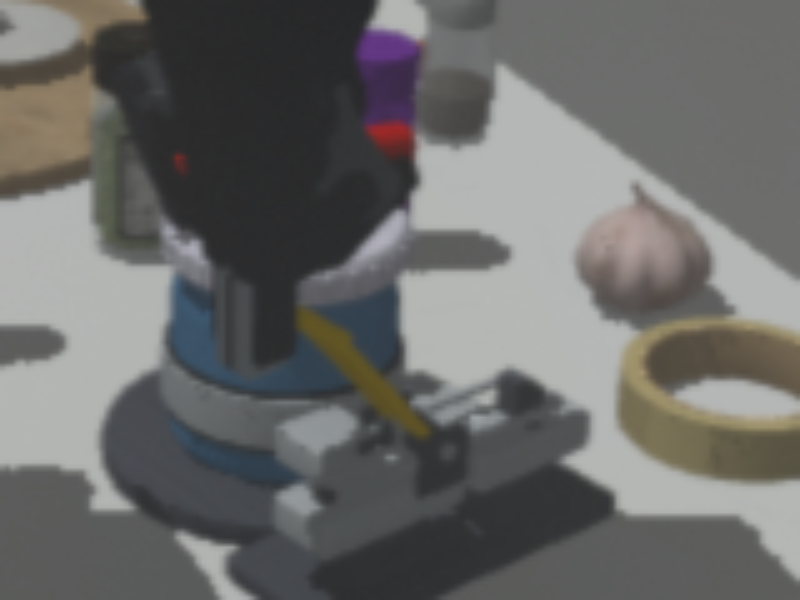

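The shut fingertips sit just behind the lever tip, whose bead is at about (310,320). I'll lower slightly and push along the clamp's +x.

Emit:
play_rows:
  plan:
    - [1,-3,-8,0,0.017,0,-1]
    - [9.5,3,0,0,0,0,-1]
    - [9.5,3,0,0,0,0,-1]
    - [9.5,3,1,0,0,0,-1]

```text
time_s: 7.47
eef_pos: [560.5, 119.7, 112.7]
ee_rot: [-0.0, 0.988, 0.153, 0.001]
force: [-5.5, -2.5, 4.5]
grip_width: 0.002
```

```bash
cat >> h.py <<'E'
def cl():
    s=st();d=np.array(s["eef_pos"])[:2]-[602.2,134.3];a=np.radians(17.3);print("clamp xy",(d@[np.cos(a),np.sin(a)]).round(1),(d@[-np.sin(a),np.cos(a)]).round(1))
E
python3 -c "
from h import *
cl()"
```

```text
t 7.47 p [560.5 119.7 112.7] yawY -72.4 z [ 0.002  0.001 -1.   ] F [-5.5 -2.5  4.5] M [-0.4   0.81 -0.01] g 0.002 j [0.01 0.53 1.5  0.   1.11 1.27]
clamp xy -44.2 -1.5
```

Emit:
play_rows:
  plan:
    - [11,3.5,-1,0,0,0,-1]
    - [11,3.5,-1,0,0,0,-1]
    - [11,3.5,-1,0,0,0,-1]
    - [11,3.5,-1,0,0,0,-1]

```text
time_s: 7.8
eef_pos: [608.7, 133.2, 114.3]
ee_rot: [0.001, 0.988, 0.153, 0.003]
force: [-0.5, -0.7, 0.1]
grip_width: 0.003
```

```bash
python3 -c "
from h import *
cl()
b=optics.capture('side')['img'][150:270,280:440];cv2.imwrite('pics/m4.png',cv2.resize(b,(640,480)))"
```

```text
t 7.8 p [608.7 133.2 114.3] yawY -72.4 z [ 0.005 -0.001 -1.   ] F [-0.5 -0.7  0.1] M [-0.05 -0.01 -0.04] g 0.003 j [ 0.03  0.63  1.33 -0.    1.18  1.29]
clamp xy 5.8 -3.0
```

View pics/m4.png

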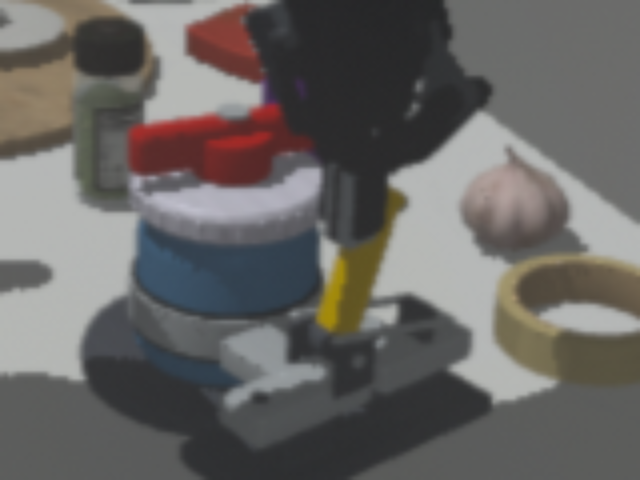

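The lever is past vertical (tip at about (398,198)). I'll follow it a little further, then retreat upward.

Emit:
play_rows:
  plan:
    - [10,3,0,0,0,0,-1]
    - [0,0,0,0,0,0,-1]
    - [0,0,0,0,0,0,-1]
    - [-12,-4,5,0,0,0,-1]
    - [-5,-2,30,0,0,0,-1]

```text
time_s: 8.27
eef_pos: [602.1, 129.9, 146.8]
ee_rot: [0.001, 0.988, 0.153, 0.0]
force: [0.2, -0.8, -0.7]
grip_width: 0.003
```

Emit:
play_rows:
  plan:
    - [-20,-10,30,0,0,0,-1]
    - [-35,-20,15,0,0,0,-1]
    - [-35,-20,0,0,0,0,-1]
    - [-35,-20,0,0,0,0,-1]
    - [0,0,0,0,0,0,-1]

```text
time_s: 8.68
eef_pos: [470.6, 58.5, 198.0]
ee_rot: [0.002, 0.988, 0.154, 0.004]
force: [0.2, -0.5, -0.1]
grip_width: 0.005
```

```bash
python3 - <<'E'
from h import *
cl()
T=optics.capture("top");S=optics.capture("side")
cv2.imwrite("pics/m5.png",np.hstack([cv2.resize(T["img"][130:250,230:390],(400,300)),cv2.resize(S["img"][150:270,280:440],(400,300))]))
a=np.radians(17.3);R=np.array([[np.cos(a),-np.sin(a)],[np.sin(a),np.cos(a)]])
for n,x,z in(("keeper",54,62),("tip open",74*np.cos(np.radians(18)),62+74*np.sin(np.radians(18)))):
    q=[*(R@[x,0]+[602.2,134.3]),z];print(n,(proj(T,q)-[230,130])*2.5,(proj(S,q)-[280,150])*2.5+[400,0])
c=T;hsv=cv2.cvtColor(c["img"],cv2.COLOR_BGR2HSV)
m=((hsv[...,0]<8)|(hsv[...,0]>172))&(hsv[...,1]>170)&(hsv[...,2]>60)
m[:, :280]=0;m[:,350:]=0;m[:140]=0;m[215:]=0
v,u=np.nonzero(m);P=np.array([atz(c,x,y,138)[:2] for x,y in zip(u,v)]);w,V=np.linalg.eigh(np.cov(P.T));print(P.mean(0),np.degrees(np.arctan2(V[1,1],V[0,1])))
i0=cv2.imread("pics/top0.png");d=np.abs(i0.astype(int)-T["img"]).max(2)
print("diff salt",(d[220:244,233:257]>40).sum(),"spice",(d[160:190,200:228]>40).sum())
E
```

```text
t 8.68 p [470.6  58.5 198. ] yawY -72.3 z [ 0.008 -0.002 -1.   ] F [ 0.2 -0.5 -0.1] M [-0.05  0.02 -0.04] g 0.005 j [-0.12  0.23  1.7  -0.    1.21  1.14]
clamp xy -148.2 -33.2
keeper [299.56375493  72.18011684] [656.00229963 191.1146541 ]
tip open [296.07285884  46.07259924] [673.42642039 157.74042846]
[591.35839319 229.29978914] -179.8701460844596
diff salt 4 spice 0
```

View pics/m5.png

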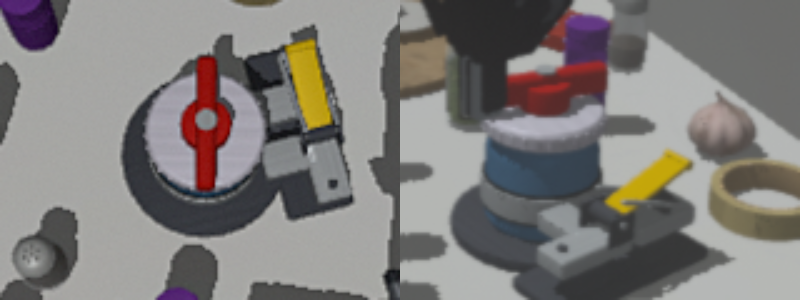

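```bash
python3 -c "
from rig import ctrl
print(ctrl.finish_job())"
```

```text
the job is handed in; nothing more can be done
None
```

The lid is screwed down snug and the latch is thrown open; I handed the job in at about 9 s of the 64 s allowed.

- **Lid:** I turned the bar clockwise about 146° (2.55 rad, measured in the top view). The thread can be at most 2.4 rad, so the lid is at least 0.15 rad into the seal. A second push of roughly 0.45–0.58 N m barely moved it, so I put it at about 0.3 rad, inside the snug range of 0.12 to 0.45. The bar angle did not change after the latch was thrown.
- **Torque readings:** Some single readings disagreed. The force alone gave 0.29–0.44 N m, and adding the moment about the wrist axis gave up to 0.58 N m. I relied on the total turn together with the highest torque reached.
- **First grip:** My first grip on the bar closed too high, so I opened, lowered and straddled the bar again before turning.
- **Latch:** I pushed the lever over with shut fingers. In the last pictures its tip is within a few pixels of where it should be at its stop. The hook wire appears to lie beyond the keeper and down, though I judged that by eye only.
- **Bystanders:** The spice jar and salt shaker are essentially unchanged from the first top picture (0 and 4 pixels different). The arm was clear of everything, with about zero force.

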